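# Slide the paint shelf along its rails into the locating notches

## Task

At the face-painting table, push the wooden shelf board slowly along its rails with a fingertip, from its robot-side edge, until you feel it drop into the locating notches and lie flush with the blue fences; stop there, without shoving hard, and draw the hand away. Nothing is gripped or lifted, the two paint pots ride along standing on the board and are not touched, and everything else on the table is left where it is.

Things in the scene. Friction and masses are not known exactly. Their poses are not given: they have to be found in the camera images.
- stand: Fixed stand, 340 x 176 mm: aluminium runners along its x (tops 45 mm above the table) between two blue fences (150 mm apart inside, 10 mm thick, tops at 65 mm). Origin: on the table under the centre of the board when home. +x: push direction, z up. Open at the robot-side end, 205 mm before the origin; a blue end stop crosses the far end, inner face 125 mm beyond it.
- board: Loose light-wood board, 170 mm along x (as the stand's x), 146 wide, 20 thick, 0.34 to 0.55 kg, four feet 8 mm high below. Origin: centre of the panel's underside: 53 mm above the table riding on the runners, 45 mm once dropped home (top at 65 mm, flush with the fences; about 3 mm play either way). Starts 40 to 100 mm short of home. Three paint discs 5 mm high are fixed on its near part.
- push_edge (a point): Middle of the board's upright robot-side edge face (146 x 20 mm), 10 mm above its underside, 85 mm from the board's centre: the place to push, towards the stand's +x, with less than 10 N. The space behind it, between the fences and above the runners, is free.
- home_mark (a point): Point on the stand midway between the yellow ticks on the two fences, 65 mm above the table, 85 mm before the stand's origin: the board's robot-side edge comes to lie here when home. There all four feet (16 mm long) meet their notches (22 mm long) at once, the board drops flat, and the notch walls stop it dead: the push force rises sharply (stop within about 60 N; approach at 50 mm/s or less).
- pot_red: Loose red paint pot with a white lid, 43 mm across, 40 mm high, standing on the far half of the board. Origin: centre of its underside, 20 mm above the board's origin.
- pot_blue: Loose blue paint pot with a white lid, 43 mm across, 40 mm high, standing on the far half of the board. Origin: centre of its underside, 20 mm above the board's origin.
- bottle: Loose water bottle, 62 mm across, 190 mm high, standing beside the stand. Origin: centre of its underside.
- brush_cup: Loose grey cup of brushes, 72 mm across, 95 mm high (180 mm with the brushes), standing beside the stand. Origin: centre of its underside.
- cake_purple: Loose purple face-paint disc, 54 mm across, 16 mm high, on the table beside the stand. Origin: centre of its underside.
- cake_green: Loose black face-paint disc with a green top, 54 mm across, 16 mm high, on the table beside the stand. Origin: centre of its underside.
- lunchbox: Loose clear lunch box with a yellow lid, 116 x 166 x 57 mm, on the table to the robot's right. Origin: centre of its underside.
Not all that is in view belongs to the job. There is more than one size of the board; the job needs the smaller. Leave any orange look-alike of the pot_red alone.

How it is judged:
On the way, in this order (a step that is already met when the one before it is completed fails the run):
1. the fingers push the board while it still rides on the runners (contact force between the fingers and board above 0.3 N and z of board in the frame of stand above 0.05 m), for 0.05 s.
2. the board has dropped home into the notches (x of board in the frame of stand between -0.005 and 0.005 m and y of board in the frame of stand between -0.005 and 0.005 m and z of board in the frame of stand below 0.0475 m and angle between board's own z axis and vertical below 0.03 rad), for 0.2 s.
At the end, for the whole second after the job is handed in: The board lies in its notches: centre within 5 mm of the home position along and across the stand, dropped to within 2.5 mm of flush, level within 0.03 rad, at rest; both pots stand upright on it (all of step 2 and linear speed of board below 0.01 m/s and z of pot_red in the frame of board between 0.017 and 0.024 m and angle between each of pot_red, pot_blue's own z axis and vertical below 0.1 rad and z of pot_blue in the frame of board between 0.017 and 0.024 m); the robot touches nothing.
It fails at once if the pot_red is touched, lifted or toppled (contact force between the fingers and pot_red above 0.5 N or z of pot_red in the frame of board above 0.035 m or angle between pot_red's own z axis and vertical above 0.4 rad).
It fails at once if the pot_blue is touched, lifted or toppled (contact force between the fingers and pot_blue above 0.5 N or z of pot_blue in the frame of board above 0.035 m or angle between pot_blue's own z axis and vertical above 0.4 rad).
It fails at once if the board is lifted off its rails (more than 12 mm above riding height) (height (world z) of board above 0.065 m).
It fails at once if the board is shoved with more than 60 N (contact force between the fingers and board above 60 N).
It fails at once if a bystander on the table is moved more than 20 mm (distance of any of bottle, brush_cup, cake_purple, cake_green, lunchbox from where it was at the start of the episode above 0.02 m).
It also fails if it takes over 35 s, if anything falls off the work surface, if the arm or the gripper's body presses on something with over 40 N, if the wrist force passes 120 N, or if a joint passes its speed limit or range.

## Robot

A 6-joint arm with a two-finger parallel gripper is mounted at the origin on the work surface. World frame = base frame: x ahead of the robot, y to its left, z up, the work surface at z = 0. Lengths are in m, angles in rad, forces in N, time in s.
With the tool pointing down it reaches from about 0.35 to 0.8 m from the base axis. Payload 7.3 kg.
Tool frame: the origin (TCP) lies at the very end of the fingers, on their centre line; the grasp point (between the pads) lies 19 mm behind it (r.grasp_offset is the distance from the TCP to the grasp point, in m); x points along the fingers, y is the direction in which the jaws open and shut, and the axes are right-handed (so a half turn about x gives the same grasp; the last joint's range is limited). The gripper opens to 85 mm and grips with 20 to 120 N. Pads are 22 mm wide; open, the fingers measure 114 mm over their backs; the gripper's body (76 mm by 85 mm) begins 54 mm behind the grasp point. The pads swing forward as they close: fully open they stand 13 mm farther back than shut.
Start: joints at [1.118, 0.342, 1.524, -0, 1.275, -0.146], TCP at [0.159, 0.501, 0.231] pointing down, gripper open.
Joint ranges: [-2.53, 2.53], [-0.77, 2.02], [0.04, 2.7], [-1, 4.14], [0.28, 2.66], [-3.11, 3.11]. Speed limits (rad/s): [2.57, 2.57, 3.14, 3.14, 3.14, 3.14].

## Interface

Orientations are given as a unit quaternion [x, y, z, w].
In Python, from station import r gives the robot as it stands.
- The arm moves only by the shell command python3 -m jog 'ROWS' [OPENING] [FORCE]. ROWS is JSON, a list that holds one entry, the list of rows, each a list of 4 numbers: the shift along the tool's x, y, z in mm, then the turn about the tool's x in degrees. In form: [[[x, y, z, turn], ...]]. A call has 1 to 20 rows; each row is the pose to reach, as a shift and turn from the pose commanded when the call began, along the tool's axes at that moment; what a row does not reach only later rows make up. A row lasts 1/12 s, in which the tool goes at most 41.7 mm and 7.16 degrees, less where a joint would pass 70% of its speed; a pose out of reach is approached as far as the arm can. A call with a gripper value outside its range is refused whole. OPENING is the gripper's target within -1 to 1 (fully open at 1, half-way at 0, shut at -1), set as the call begins (- or left out, the last holds). The fingers move at their own pace and stop on an object; FORCE is the grip in N (left out, the last holds). Time passes only in rows, so rows that repeat a pose let the fingers close. It gives the time, the measured TCP pose, the force and the opening at its end, in the units of the state.
- r.state(): the state, without advancing time (a new reading comes with each control period).
- r.read_camera(name): name is "scene" or "top" or "wrist"; returns (picture, depth): 400x640x3 uint8, blue, green, red; 400x640 float32, m along the optical axis (not along the pixel's ray), 0 where there is no reading.
- r.camera_info(name): a dict with "fov_y" (degrees; the focal length in pixels is half the picture's height over the tangent of half this angle, whatever the lens; pixels are square), "cx", "cy" (the principal point, pixels), "k1" (the pictures are not rectified: a ray, as slopes to the right and down, at radius r is drawn at 1 + k1 r^2 times it, then the intrinsics apply), "origin" and "rotation" of the camera in the world. Camera axes: x right, y up, looking along -z (the intrinsics and any distortion apply to the point x, -y, -z); pixel columns grow to the right and rows downward; lengths in m; the calibration is good to about 2 mm. A picture is of the moment at which its call begins: read the wrist's pose just before it. camera_info takes no time and is no camera call; for the wrist camera it gives the pose at the moment of the call.
- r.finish_job(): hands the job in, once; it reports no verdict.
The state is a dict: "time": time; "joint_positions": joint angles; "qvel": joint speeds; "joint_torque": joint torques, N m; "ee_pos": TCP position; "orientation": TCP orientation; "force": force on the tool from outside, world axes, zero at the start; "moment": the same for the moment, N m; "gripper_width": opening from 0.0 (shut) to 1.0 (fully open).
Only numpy, scipy, OpenCV 4.12 (cv2) and the standard library are available. Lean on these libraries where they do the work, as an engineer would, in place of code of your own. Each camera call takes 0.05 s, during which the arm holds its last target. There are 200 camera calls.

## Working session

There is one attempt and no reset: what is moved stays moved. The work goes in short steps, Python scripts to look and compute and a shell command to move; the robot and the scene stay as the last step left them, time stands still between calls to the robot, and variables do not carry over. Pictures are saved under pics/ and viewed, about 8 in all and at most 12, crops included, and the job is handed in when it is done.

```bash
mkdir -p pics
cat > h.py <<'E'
import numpy as np,cv2
from station import r
def ray(i,u,v):
    f=200/np.tan(np.radians(i["fov_y"])/2)
    K=np.array([[f,0,i["cx"]],[0,f,i["cy"]],[0,0,1]])
    x,y=(u-i["cx"])/f,(v-i["cy"])/f
    a,b=x,y
    for _ in range(20):
        s=1+i["k1"]*(a*a+b*b); a,b=x/s,y/s
    return np.array(i["origin"]),np.array(i["rotation"])@np.array([a,-b,-1.])
def onz(i,u,v,z):
    o,d=ray(i,u,v); return o+d*(z-o[2])/d[2]
E
python3 - <<'E'
from h import *
for n in("scene","top"):
    p,d=r.read_camera(n); cv2.imwrite(f"pics/{n}0.png",p); np.save(f"{n}d.npy",d)
    print(n,r.camera_info(n))
print(r.state())
E
```

```text
scene {'fov_y': 48.615182958262004, 'cx': 323.54723796367045, 'cy': 206.61597923787937, 'k1': -0.06218972918236799, 'origin': array([1.20017987, 0.58415362, 1.17334762]), 'rotation': array([0.14284082, 0.31651661, 0.85924107, 0.37565744])}
top {'fov_y': 43.68332111439257, 'cx': 321.9150971653339, 'cy': 189.74916900914369, 'k1': -0.09033001759035544, 'origin': array([ 0.41511472, -0.05465694,  1.66437988]), 'rotation': array([ 0.01611927, -0.02263108, -0.70134889,  0.71227645])}
{'time': 0.1, 'joint_positions': array([ 1.11801527e+00,  3.42662350e-01,  1.52488661e+00, -3.33900926e-05,
        1.27537888e+00, -1.45986257e-01]), 'qvel': array([ 0.00013845, -0.00186915, -0.00200331, -0.00048137,  0.00019017,
       -0.00114889]), 'joint_torque': array([ 2.74860155e-03, -4.34449768e+01, -2.46485764e+01,  1.49936545e-05,
        4.79763330e-03,  1.96288340e-05]), 'ee_pos': array([0.1583855 , 0.50018648, 0.23070279]), 'orientation': array([ 0.10758563,  0.69893251, -0.10849442,  0.69867564]), 'force': array([-0.17681982, -0.1292181 , -0.59084106]), 'moment': array([-0.00247763,  0.0063412 ,  0.02600541]), 'gripper_width': 0.9994690418114421}
```

View pics/top0.png

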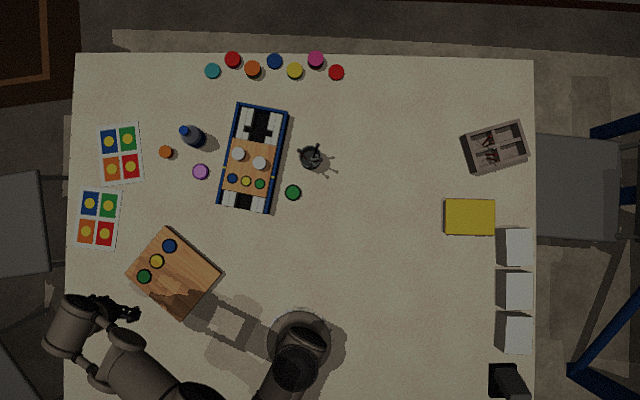

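View pics/scene0.png

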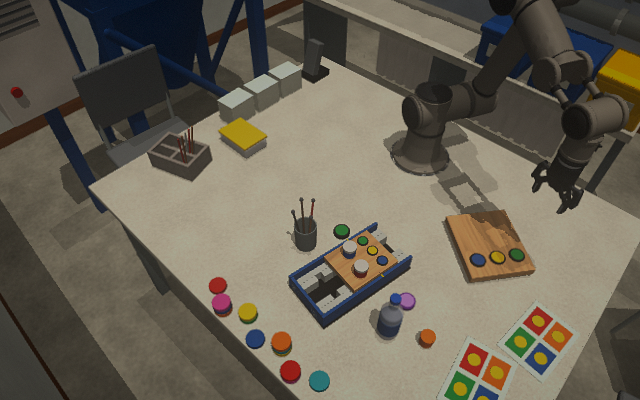

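Candidates in the top view: the board in the stand at (248,172), which is the smaller one and the one to use, and the loose large board at (173,272), to be left alone. Pots: the two white lids at (238,155) and (260,163) ride on the board. The orange look-alike is at (166,152), to be left alone. I'll check the choice in a close crop and measure the stand.

```bash
python3 - <<'E'
s=open('h.py').read()
s=s.replace('np.array(i["rotation"])@','Rotation.from_quat(i["rotation"]).as_matrix()@').replace('from station','from scipy.spatial.transform import Rotation\nfrom station')
open('h.py','w').write(s)
E
python3 - <<'E'
from h import *
p=cv2.imread("pics/top0.png"); d=np.load("topd.npy"); i=r.camera_info("top")
cv2.imwrite("pics/crop.png",cv2.resize(p[90:225,170:350],None,fx=4.4,fy=4.4,interpolation=cv2.INTER_CUBIC))
h=cv2.cvtColor(p,cv2.COLOR_BGR2HSV)
m=cv2.inRange(h,(105,130,40),(125,255,255)); m[:, :212]=0;m[:,292:]=0;m[:98]=0;m[218:]=0
v,u=np.nonzero(m)
P=np.array([onz(i,a,b,.065) for a,b in zip(u,v)])[:,:2].astype(np.float32)
rc=cv2.minAreaRect(P);print(rc,cv2.boxPoints(rc))
w=cv2.inRange(h,(8,70,60),(22,200,255)); w[:, :212]=0;w[:,292:]=0;w[:98]=0;w[218:]=0
v,u=np.nonzero(w)
Q=np.array([onz(i,a,b,.073) for a,b in zip(u,v)])[:,:2].astype(np.float32)
n,l,st,c=cv2.connectedComponentsWithStats(w);k=1+st[1:,4].argmax();sel=l[v,u]==k
rc=cv2.minAreaRect(Q[sel]);print(rc,cv2.boxPoints(rc))
E
```

```text
((0.6056375503540039, 0.16041900217533112), (0.16949382424354553, 0.336980402469635), 79.60775756835938) [[0.42462412 0.10745556]
 [0.7560767  0.04666901]
 [0.786651   0.21338245]
 [0.4551984  0.274169  ]]
((0.5717261433601379, 0.16722199320793152), (0.14648322761058807, 0.1712898313999176), 79.5369873046875) [[0.4742046  0.11075139]
 [0.64264625 0.07964504]
 [0.6692477  0.2236926 ]
 [0.50080603 0.25479895]]
```

View pics/crop.png

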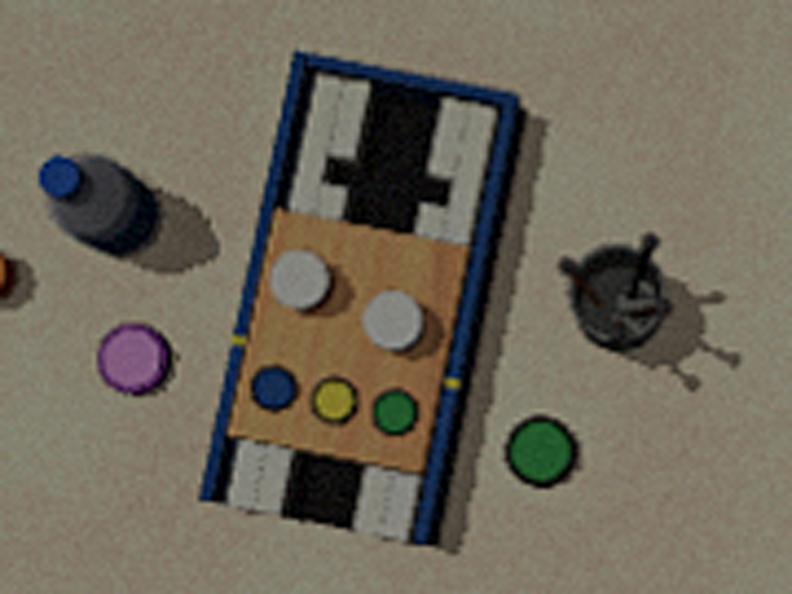

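The crop shows the smaller board in the stand, measuring 146 x 171 mm. Two white-lidded pots ride on it, and the yellow ticks are at crop (240,341) and (453,384). Next: compute the ticks' position and the approach.

```bash
cat > rel.py <<'E'
from h import *
import sys
def rel(t,yaw_deg):
    s=r.state();R=Rotation.from_quat(s["orientation"]).as_matrix()
    e=np.array([np.cos(np.radians(yaw_deg)),np.sin(np.radians(yaw_deg)),0])
    print("R",R.round(3).tolist(),"ee",s["ee_pos"].round(4))
    print("shift mm",(R.T@(np.array(t)-s["ee_pos"])*1000).round(1),"push dir in tool",(R.T@e).round(3))
E
python3 - <<'E'
from rel import *
p=cv2.imread("pics/top0.png"); i=r.camera_info("top")
h=cv2.cvtColor(p,cv2.COLOR_BGR2HSV)
m=cv2.inRange(h,(20,100,80),(35,255,255))
n,l,st,c=cv2.connectedComponentsWithStats(m)
T=[]
for k in range(1,n):
    u,v=c[k]
    if 212<u<292 and 150<v<190: print(st[k,4],c[k],onz(i,*c[k],.065).round(4))
e=np.array([.9836,-.1804]);
for a,b in((240,341),(453,384)): T.append(onz(i,170+a/4.4-.4,90+b/4.4-.4,.065)); print(T[-1])
H=(T[0]+T[1])[:2]/2; print("home",H,"along-gap",(H-np.array([.4875,.1828]))@e)
d=(T[1]-T[0]); print("yaw from ticks",np.degrees(np.arctan2(d[1],d[0]))+90,np.linalg.norm(d))
rel([.4875-.040*.9836,.1828+.040*.1804,.12],-10.4)
E
```

```text
1 [263. 156.] [0.6089 0.1229 0.065 ]
1 [233. 162.] [0.5881 0.2193 0.065 ]
1 [240. 164.] [0.5819 0.1965 0.065 ]
1 [245. 165.] [0.5789 0.1803 0.065 ]
7 [223.71428571 167.14285714] [0.571 0.249 0.065]
1 [239. 168.] [0.5689 0.1994 0.065 ]
1 [238. 171.] [0.5592 0.2024 0.065 ]
4 [237.25 174.5 ] [0.5478 0.2045 0.065 ]
1 [243. 174.] [0.5497 0.186  0.065 ]
57 [245.45614035 180.43859649] [0.5291 0.1776 0.065 ]
6 [272.  176.5] [0.5431 0.0924 0.065 ]
1 [229. 185.] [0.5136 0.2303 0.065 ]
2 [225.5 188. ] [0.5037 0.2414 0.065 ]
1 [229. 189.] [0.5007 0.23   0.065 ]
1 [235. 188.] [0.5042 0.2107 0.065 ]
[0.57114204 0.24757505 0.065     ]
[0.54193257 0.09057567 0.065     ]
home [0.5565373  0.16907536] along-gap 0.0703810176014308
yaw from ticks -10.539285121930618 0.1596934525864195
R [[-0.001, 0.302, 0.953], [-0.001, 0.953, -0.302], [-1.0, -0.001, -0.0]] ee [0.1584 0.5002 0.2307]
shift mm [ 110.9 -208.   369.9] push dir in tool [-0.     0.125  0.992]
```

```bash
python3 -m jog '[[[0,-13,23,0],[0,-26,46,0],[0,-39,69,-1],[0,-52,92,-1],[0,-65,115,-2],[0,-78,138,-2],[0,-91,161,-3],[0,-104,185,-3],[0,-117,208,-4],[0,-130,231,-4],[0,-143,254,-5],[0,-156,277,-5],[0,-169,300,-6],[0,-182,323,-6],[0,-195,347,-7],[0,-208,370,-7],[30,-208,370,-7],[60,-208,370,-7],[90,-208,370,-7],[90,-208,370,-7]]]' -1 20
python3 - <<'E'
from rel import *
rel([.4875-.040*.9836,.1828+.040*.1804,.055],-10.5)
p,d=r.read_camera("wrist"); cv2.imwrite("pics/w1.png",p)
E
```

```text
time: 1.77
ee_pos: [0.445, 0.1893, 0.1363]
orientation: [0.064, 0.708, -0.067, 0.7]
force: [-1.0, -1.3, 0.3]
gripper_width: 0.002
R [[-0.01, 0.184, 0.983], [-0.002, 0.983, -0.184], [-1.0, -0.004, -0.01]] ee [0.445  0.1893 0.1363]
shift mm [81.2  1.6  3.8] push dir in tool [-0.01   0.002  1.   ]
```

View pics/w1.png

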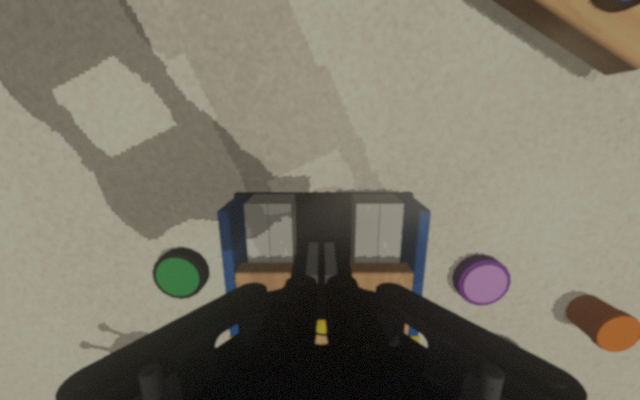

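The wrist view shows the shut fingers midway between the fences at about (321,250), behind the board's near edge (row about 265). Descend straight down.

```bash
python3 -m jog '[[[15,1.5,0,0],[30,1.5,0,0],[45,1.5,0,0],[60,1.5,0,0],[70,1.5,0,0],[76,1.5,0,0],[80,1.5,0,0],[80,1.5,0,0],[80,1.5,0,0],[80,1.5,0,0]]]'
python3 - <<'E'
from rel import *
print(r.state()["force"])
rel([.5565,.1691,.055],-10.5)
p,d=r.read_camera("scene"); cv2.imwrite("pics/s1.png",cv2.resize(p[180:360,250:450],None,fx=4,fy=4)[:600])
p,d=r.read_camera("wrist"); cv2.imwrite("pics/w2.png",p)
E
```

```text
time: 2.65
ee_pos: [0.4493, 0.1922, 0.0622]
orientation: [0.065, 0.704, -0.065, 0.705]
force: [-0.7, 1.4, -0.1]
gripper_width: 0.0
[-0.73730538  1.37681306 -0.10240985]
R [[0.002, 0.183, 0.983], [0.0, 0.983, -0.183], [-1.0, 0.001, 0.002]] ee [0.4493 0.1922 0.0622]
shift mm [  7.4  -3.  109.6] push dir in tool [0.002 0.001 1.   ]
```

View pics/s1.png

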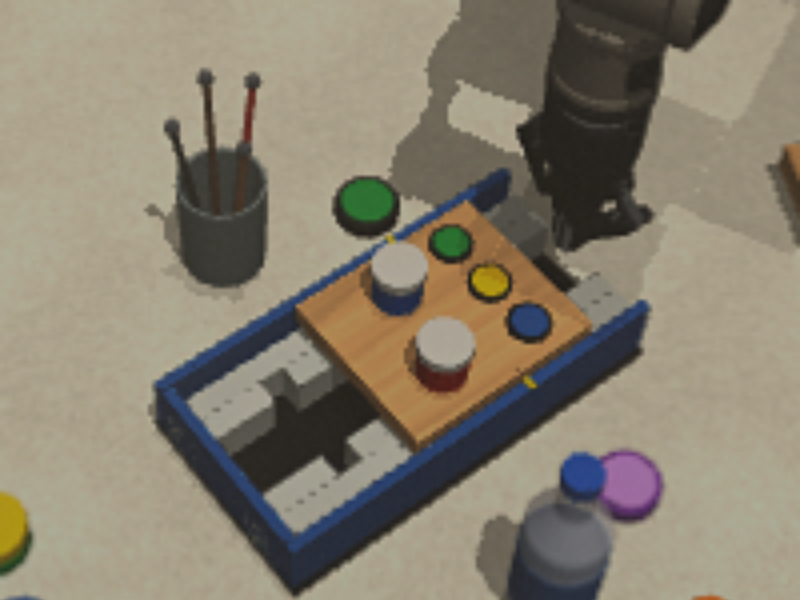

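The scene view shows the fingers (at about crop (570,240)) behind the free robot-side edge, with the pots upright at crop (398,278) and (444,352). Lower 7 mm, approach, and start the slow push.

```bash
python3 -m jog '[[[4,-3,0,0],[7,-3,0,0],[7,-3,3,0],[7,-3,6,0],[7,-3,9,0],[7,-3,12,0],[7,-3,15,0],[7,-3,17,0],[7,-3,19,0],[7,-3,21,0],[7,-3,23,0],[7,-3,25,0],[7,-3,27,0],[7,-3,29,0],[7,-3,31,0],[7,-3,33,0],[7,-3,35,0],[7,-3,37,0],[7,-3,39,0],[7,-3,41,0]]]'
python3 - <<'E'
from rel import *
rel([.5565,.1691,.055],-10.5)
E
```

```text
time: 4.42
ee_pos: [0.4869, 0.1816, 0.0542]
orientation: [0.065, 0.705, -0.065, 0.703]
force: [-5.3, 1.6, 4.0]
gripper_width: 0.005
R [[-0.004, 0.183, 0.983], [-0.0, 0.983, -0.183], [-1.0, -0.001, -0.004]] ee [0.4869 0.1816 0.0542]
shift mm [-1.1  0.5 70.7] push dir in tool [-0.004  0.001  1.   ]
```

```bash
python3 -m jog '[[[0,0,2,0],[0,0,4,0],[0,0,6,0],[0,0,8,0],[0,0,10,0],[0,0,12,0],[0,0,14,0],[0,0,16,0],[0,0,18,0],[0,0,20,0],[0,0,22,0],[0,0,24,0],[0,0,26,0],[0,0,28,0],[0,0,30,0],[0,0,32,0],[0,0,34,0],[0,0,36,0],[0,0,38,0],[0,0,40,0]]]'
python3 - <<'E'
from rel import *
rel([.5565,.1691,.055],-10.5)
p,d=r.read_camera("top"); cv2.imwrite("pics/t2.png",cv2.resize(p[90:225,170:350],None,fx=4.4,fy=4.4,interpolation=cv2.INTER_CUBIC))
E
```

```text
time: 6.08
ee_pos: [0.5262, 0.1743, 0.0542]
orientation: [0.065, 0.705, -0.065, 0.703]
force: [-5.7, 0.9, 4.4]
gripper_width: -0.003
R [[-0.004, 0.183, 0.983], [0.0, 0.983, -0.183], [-1.0, -0.001, -0.004]] ee [0.5262 0.1743 0.0542]
shift mm [-0.9  0.4 30.7] push dir in tool [-0.004  0.001  1.   ]
```

View pics/t2.png

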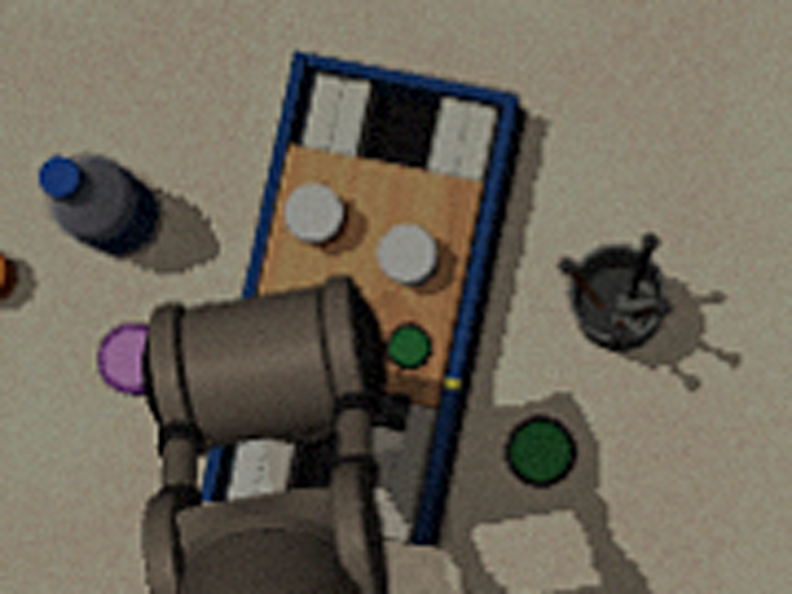

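The board has slid about 50 mm straight. Its far edge is at crop row about 160 and its near edge about 20 mm short of the tick at (453,384). The pots are upright. Continue in smaller steps.

```bash
python3 -m jog '[[[0,0,2,0],[0,0,4,0],[0,0,6,0],[0,0,8,0],[0,0,10,0],[0,0,11,0],[0,0,12,0],[0,0,13,0],[0,0,14,0]]]'; python3 -m jog '[[[0,0,1,0],[0,0,2,0],[0,0,3,0]]]'
```

```text
time: 6.88
ee_pos: [0.5405, 0.1717, 0.0541]
orientation: [0.065, 0.705, -0.065, 0.703]
force: [-6.4, 0.9, 3.5]
gripper_width: 0.002
time: 7.13
ee_pos: [0.5442, 0.171, 0.0541]
orientation: [0.065, 0.704, -0.065, 0.704]
force: [-0.8, -0.5, 0.0]
gripper_width: 0.0
```

```bash
python3 -m jog '[[[0,0,1,0],[0,0,2,0]]]'
```

```text
time: 7.3
ee_pos: [0.5463, 0.1706, 0.0541]
orientation: [0.065, 0.704, -0.065, 0.704]
force: [-3.9, 0.8, 0.2]
gripper_width: 0.0
```

The force fell to about 0 and then rose to 3.9 N with no upward friction component, so the board has probably dropped. Look before doing more.

Run:
```python
from rel import *
p,d=r.read_camera("scene"); cv2.imwrite("pics/s2.png",cv2.resize(p[180:330,260:460],None,fx=4,fy=4))
print(r.state()["force"])
i=r.camera_info("scene");R=Rotation.from_quat(i["rotation"]).as_matrix()
h=cv2.cvtColor(p,cv2.COLOR_BGR2HSV)
w=cv2.inRange(h,(8,70,60),(22,200,255));w[:200]=0;w[310:]=0;w[:,:280]=0;w[:,420:]=0
n,l,st,c=cv2.connectedComponentsWithStats(w);k=1+st[1:,4].argmax()
def depthz(mask,d):
    v,u=np.nonzero(mask&(d>0)); return np.array([i["origin"]+ray(i,a,b)[1]*d[b,a] for a,b in zip(u,v)])
Z=depthz(cv2.erode((l==k).astype(np.uint8),np.ones((3,3)))>0,d)
print("board top z now",np.median(Z[:,2]),len(Z),"plane",np.linalg.lstsq(np.c_[Z[:,:2]-Z[:,:2].mean(0),np.ones(len(Z))],Z[:,2],rcond=None)[0])
p0=cv2.imread("pics/scene0.png");d0=np.load("scened.npy");h=cv2.cvtColor(p0,cv2.COLOR_BGR2HSV)
w=cv2.inRange(h,(8,70,60),(22,200,255));w[:200]=0;w[310:]=0;w[:,:280]=0;w[:,420:]=0
n,l,st,c=cv2.connectedComponentsWithStats(w);k=1+st[1:,4].argmax()
print("before",np.median(depthz(cv2.erode((l==k).astype(np.uint8),np.ones((3,3)))>0,d0)[:,2]))
```

```text
[-3.34854689  0.77437774 -1.05705109]
board top z now 0.06401186565356842 1312 plane [-0.00182212 -0.00151145  0.06404058]
before 0.0721116127882323
```

View pics/s2.png

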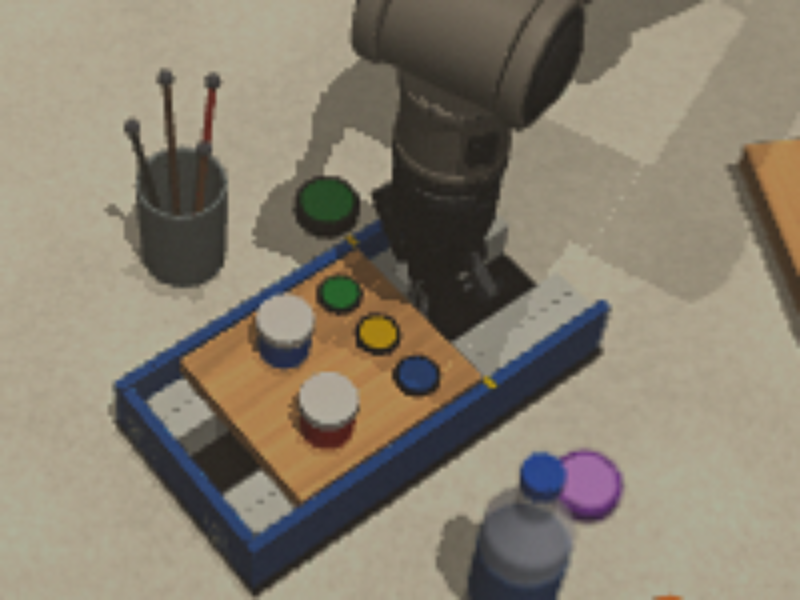

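The board top dropped 8.1 mm, is level to within 0.002 rad, and its near edge lies at both yellow ticks (crop (352,240) and (489,382)). The pots are upright. Withdraw: back first, then up.

```bash
python3 -m jog '[[[0,0,-2,0],[0,0,-5,0],[0,0,-9,0],[0,0,-14,0],[0,0,-20,0],[0,0,-26,0],[0,0,-30,0],[-10,0,-32,0],[-25,0,-34,0],[-45,0,-40,0],[-65,0,-55,0],[-85,0,-75,0],[-105,0,-95,0],[-125,0,-115,0],[-145,0,-130,0],[-150,20,-150,0],[-150,45,-160,0],[-150,70,-170,0],[-150,70,-170,0],[-150,70,-170,0]]]'
python3 - <<'E'
from rel import *
p,d=r.read_camera("top"); i=r.camera_info("top")
cv2.imwrite("pics/t3.png",cv2.resize(p[90:225,150:350],None,fx=4,fy=4,interpolation=cv2.INTER_CUBIC))
h=cv2.cvtColor(p,cv2.COLOR_BGR2HSV)
w=cv2.inRange(h,(8,70,60),(22,200,255));w[:, :212]=0;w[:,292:]=0;w[:98]=0;w[218:]=0
n,l,st,c=cv2.connectedComponentsWithStats(w);k=1+st[1:,4].argmax();v,u=np.nonzero(l==k)
Q=np.array([onz(i,a,b,.065) for a,b in zip(u,v)])[:,:2].astype(np.float32)
rc=cv2.minAreaRect(Q);e=np.array([.9833,-.182])
print(rc,"off home",(np.array(rc[0])-(np.array([.5565,.1691])+.085*e))@np.c_[e,[.182,.9833]])
s=r.state();print(s["force"],s["ee_pos"],s["time"],abs(s["qvel"]).max())
E
```

```text
time: 9.02
ee_pos: [0.3918, 0.2715, 0.205]
orientation: [0.064, 0.704, -0.064, 0.705]
force: [0.1, -0.3, 0.3]
gripper_width: -0.001
((0.6398603916168213, 0.1546662300825119), (0.14624807238578796, 0.17184601724147797), 79.73170471191406) off home [-0.00040503  0.00097887]
[-0.67414583 -0.52798098 -0.3595993 ] [0.39201925 0.27065739 0.20474538] 9.0667 0.026288084642167725
```

View pics/t3.png

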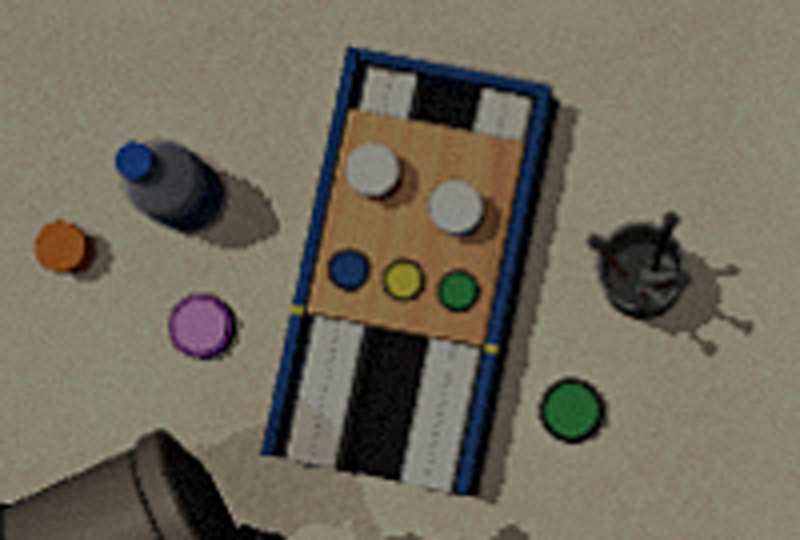

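The board's near edge lies on the line between the ticks at (297,311) and (490,348). The pots at (372,170) and (456,207) are in place, the bystanders have not moved, and the hand is clear. Hand in.

```bash
python3 -c "
from station import r
print(r.finish_job())"
```

```text
the job is handed in; nothing more can be done
None
```

I pushed the smaller board about 70 mm along its rails with the shut fingertips, at 36 mm/s or slower. I stopped when it dropped into the notches, backed the hand away, and handed the job in at about 9 s. The hand-in gave no verdict.

- **Push force:** readings at the end of each move were about 5 to 7 N while the board slid. They fell to about 0 as it dropped and rose to about 4 N against the notch walls. Force was read only at those points, so I have no peak between them.
- **Board position:** the top dropped 8.1 mm and is level within 0.003 rad. The centre is 0.4 mm from home along the stand and 1.0 mm across, with the camera calibration good to about 2 mm.
- **Everything else:** by eye in the last pictures, both pots stand upright. The bottle, brush cup and both cakes look unmoved. The last close view did not include the lunch box, which the arm never went near. The tool force after withdrawing was about 1 N or less, so the robot is touching nothing.
- **Checks:** none failed or disagreed.

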